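Brush out the parts pot and hang the brush up

TASK

Take the red-handled brush out of its wooden holder and scrub the inside of the steel parts pot with three full strokes: each goes down until you feel the sprung plate in the bottom give by several millimetres, without ramming it near its stop, and then up until at least half the length of the bristles stands above the rim. Then hang the brush by its wire loop on the brass hook of the stand, hanging free and still, and leave the other things on the bench where they are.

Things in the scene. Friction and masses are not known exactly. Their poses are not given: they have to be found in the camera images.
- pot: Open steel pot bolted upright to the bench, outside diameter 58 mm, inside diameter 52 mm, rim 115 mm above its origin, on a black round foot 84 mm across and 8 mm thick. Origin: centre of its underside, z up the axis. Inside is the sprung brass plate.
- plate (a joint): Brass plate (46 mm disc) inside the pot that gives downwards on a spring: metres pressed down from rest, 0 at rest, rammed at its stop at 0.018. It starts to give at about 1.5 N and needs 0.25 N more per mm. Its height at rest is set differently each time, its top anywhere from 38 to 70 mm above the pot's origin, and is not told: feel for it.
- holder: Fixed wooden cup in which the brush stands at the start: outside diameter 60 mm, inside 52 mm, 50 mm high, inner floor 6 mm up, on an 80 mm square foot. Origin: centre of its underside, z up.
- brush: Upright brush, 196 mm long, 90 g. Origin: centre of the head's lower end, z up its axis. Dark bristle head 42 mm diameter, z 0 to 42 mm; stem 10 mm diameter to z 102; upright wire loop (8 mm bar) in the y-z plane, z 98 to 152, 52 mm wide; its opening is 36 mm wide (y), z 106 to 144, passed through along x; red square grip post 16 by 16 mm (faces along x and y), z 152 to 196: grip here from above.
- brush_tip (a point): Centre of the lower end of the brush head (brush z 0).
- brush_eye (a point): Centre of the opening of the wire loop (brush z 125 mm).
- stand: Fixed stand, a 90 mm round dark foot 12 mm thick with a 16 mm pole 200 mm high, which carries a brass hook: a level bar of 7 mm diameter, its axis 190 mm above the bench, running from the pole along the stand's -x for 94 mm and then turning up by 14 mm at its end. Origin: centre of the foot's underside, z up.
- hook_seat (a point): Point on the top of the hook's level bar, 55 mm from the pole's axis: where the loop should hang. Axes as the stand's.
- hook_tip (a point): Topmost point of the upturned end of the hook, 102 mm from the pole's axis along the stand's -x, 14 mm above the top of the level bar.
- tray: Bystander: grey tray of clock wheels, 110 by 150 by 30 mm, origin centre of underside.
- screwdriver: Bystander: screwdriver lying on the bench, 160 mm long.
- loupe: Bystander: black eye loupe, 38 mm across, 30 mm high.
- oil: Bystander: small amber oil bottle, 32 mm diameter, 75 mm high.
- hammer: Bystander: small hammer lying on the bench, 190 mm long.
There are look-alikes about, which are no part of the job. There is more than one size of the brush; the job needs the larger.

How it is judged:
On the way, in this order (a step that is already met when the one before it is completed fails the run):
1. first stroke down: the bristle head, upright in the steel pot, presses the sprung plate down by more than 3 mm (value of joint plate above 0.003 m and horizontal distance between brush_tip and pot below 0.015 m and z of brush_tip in the frame of pot below 0.08 m and angle between brush's own z axis and vertical below 0.3 rad), for 0.05 s.
2. first stroke up: the bristle head is drawn up until about half of it or more stands above the rim (its tip more than 90 mm above the pot's underside) (z of brush_tip in the frame of pot above 0.09 m and horizontal distance between brush_tip and pot below 0.03 m), for 0.05 s.
3. second stroke down: the bristle head, upright in the steel pot, presses the sprung plate down by more than 3 mm (all of step 1), for 0.05 s.
4. second stroke up: the bristle head is drawn up until about half of it or more stands above the rim (its tip more than 90 mm above the pot's underside) (all of step 2), for 0.05 s.
5. third stroke down: the bristle head, upright in the steel pot, presses the sprung plate down by more than 3 mm (all of step 3), for 0.05 s.
6. third stroke up: the bristle head is drawn up until about half of it or more stands above the rim (its tip more than 90 mm above the pot's underside) (all of step 4), for 0.05 s.
At the end, for the whole second after the job is handed in: The brush hangs still and upright (within 17 degrees) by its loop on the hook's level bar between pole and upturned end (opening's centre within 45 mm along and 22 mm across from hook_seat, and 8 to 30 mm below it), its weight on the stand, its head more than 20 mm off the bench, released (contact force between brush and stand above 0.2 N and x of brush_eye in the frame of hook_seat between -0.045 and 0.045 m and y of brush_eye in the frame of hook_seat between -0.022 and 0.022 m and z of brush_eye in the frame of hook_seat between -0.03 and -0.008 m and angle between brush's own z axis and vertical below 0.3 rad and height (world z) of brush_tip above 0.02 m and linear speed of brush below 0.05 m/s); the robot touches nothing.
It fails at once if the sprung plate is rammed (pressed more than 16 mm) (value of joint plate above 0.016 m).
It fails at once if another thing on the bench is shifted by more than 30 mm (distance of any of tray, screwdriver, loupe, oil, hammer from where it was at the start of the episode above 0.03 m).
It also fails if it takes over 70 s, if anything falls off the work surface, if the arm or the gripper's body presses on something with over 40 N, if the wrist force passes 120 N, or if a joint passes its speed limit or range.

ROBOT

A 6-joint arm with a two-finger parallel gripper is mounted at the origin on the work surface. World frame = base frame: x ahead of the robot, y to its left, z up, the work surface at z = 0. Lengths are in m, angles in rad, forces in N, time in s.
With the tool pointing down it reaches from about 0.4 to 0.825 m from the base axis. Payload 7 kg.
Tool frame: the origin (TCP) lies at the very end of the fingers, on their centre line; the grasp point (between the pads) lies 19 mm behind it; z points along the fingers, y is the line along which they close (so a half turn about z gives the same grasp; the last joint's range is limited). The gripper opens to 88 mm and grips with 3 to 60 N. Pads are 19 mm wide; open, the fingers measure 130 mm over their backs; the gripper's body (78 mm by 193 mm) begins 47 mm behind the grasp point.
Start: joints at [-0.881, 0.359, 0.012, 0, -1.224, -0.288], TCP at [0.264, -0.621, 0.199] pointing down, gripper open.
Joint ranges: [-3.07, 3.07], [-1.43, 2.12], [-1.02, 1.25], [-3.03, 1.67], [-3.05, -0], [-3.03, 3.03]. Speed limits (rad/s): [2.39, 2.39, 3.01, 3.14, 3.14, 3.14].

INTERFACE

Orientations are given as [roll, pitch, yaw] about the fixed x, y, z axes, in that order (R = Rz(yaw) Ry(pitch) Rx(roll)).
In Python, from station import * gives the robot as it stands.
- The arm moves only by the tool servo_tool, never from a script. Its argument "moves" is a list of rows, each an object of numbers: "jaw": the opening, from 0 (shut) to 1 (fully open); "dx", "dy", "dz": the shift along the world's x, y, z in m; "roll": the turn about the world's z in degrees. A call has exactly 10 rows; each row shifts and turns the commanded pose from where the row before left it; what a row does not reach is not made up. A row lasts 1/8 s, in which the tool goes at most 62.5 mm and 10.7 degrees, less where a joint would pass 70% of its speed; a pose out of reach is approached as far as the arm can. A call with a gripper value outside its range is refused whole. The fingers move at their own pace and stop on an object; "newtons" is the grip in N (left out, the last holds). Time passes only in rows, so rows that do not move let the fingers close, or fill a call up. It gives the time, the measured TCP pose, the force, the opening and the grip force at its end, in the units of the state.
- get_state(): the state, without advancing time (a new reading comes with each control period).
- grab_frame(name): name is "side" or "top" or "wrist"; returns (picture, depth): 480x640x3 uint8, red, green, blue; 480x640 float32, m along the optical axis (not along the pixel's ray), 0 where there is no reading.
- calibration(name): a dict with "intrinsics" (3x3 intrinsics, pixels), "R" (3x3) and "t" (3): a world point X has camera coordinates R X + t. Camera axes: x right, y down, z forward; pixel columns grow to the right and rows downward; lengths in m; the calibration is good to about 2 mm. A picture is of the moment at which its call begins: read the wrist's pose just before it. calibration takes no time and is no camera call; for the wrist camera it gives the pose at the moment of the call.
- job_done(): hands the job in; it is judged then, once.
The state is a dict: "t": time; "q": joint angles; "qd": joint speeds; "joint_efforts": joint torques, N m; "eef_pos": TCP position; "ee_rot": TCP orientation; "force": force on the tool from outside, world axes, zero at the start; "moment": the same for the moment, N m; "width": finger opening in m; "gripper_force": force on a finger pad.
Only numpy, scipy, OpenCV 4.12 (cv2) and the standard library are available. Lean on these libraries where they do the work, as an engineer would, in place of code of your own. Each camera call takes 0.05 s, during which the arm holds its last target. There are 200 camera calls.

## Working session

There is one attempt and no reset: what is moved stays moved. The work goes in short steps, Python scripts to look and compute and a tool call to move; the robot and the scene stay as the last step left them, time stands still between calls to the robot, and variables do not carry over. Pictures are saved under pics/ and viewed, at most 10 in all, crops included, and the job is handed in when it is done.

Besides the shell and the picture viewer there is one more tool, called after ">>>" as a command line: name --argument value ..., lists and objects as JSON in quotes. servo_tool: Moves the arm, as the interface text tells. Its arguments: {"type":"object","properties":{"moves":{"type":"array","items":{"type":"object","properties":{"jaw":{"type":"number"},"dx":{"type":"number"},"dy":{"type":"number"},"dz":{"type":"number"},"roll":{"type":"number"}}}},"newtons":{"type":"number"}},"required":["moves"]}

```bash
mkdir -p pics; cat > h.py <<'E'
from station import *
import numpy as np, cv2
def save(n,im): cv2.imwrite('pics/'+n+'.png',cv2.cvtColor(im,cv2.COLOR_RGB2BGR))
def pts(c,d):
    K=np.array(c['intrinsics']);R=np.array(c['R']);t=np.array(c['t'])
    v,u=np.mgrid[:480,:640]
    P=np.stack([(u-K[0,2])/K[0,0]*d,(v-K[1,2])/K[1,1]*d,d],-1)
    return (P-t)@R
E
python3 - <<'E'
from h import *
for n in('top','side'):
    im,d=grab_frame(n);c=calibration(n);save(n,im);np.savez(n+'.npz',im=im,d=d,P=pts(c,d))
    print(n,np.round(-np.array(c['R']).T@c['t'],3),(d>0).mean())
s=get_state();print(s)
E
```

```text
top [0.234 0.037 1.338] 0.9962109375
side [ 0.065 -0.611  0.613] 0.996142578125
{'t': 0.1, 'q': array([-8.80889098e-01,  3.59308048e-01,  1.11716427e-02, -2.87621565e-04,
       -1.22413367e+00, -2.88085192e-01]), 'qd': array([-0.00026882,  0.0007482 ,  0.00193311,  0.00155261,  0.00040638,
       -0.00024645]), 'joint_efforts': array([-1.01030222e-03, -5.84163165e+01,  2.93753386e+01,  7.01549068e+00,
        1.02046720e-02, -4.75706224e-05]), 'eef_pos': array([ 0.26375732, -0.62081529,  0.19803407]), 'ee_rot': array([ 3.14010281e+00, -1.59495195e-04, -2.73986842e+00]), 'force': array([ 0.30387754, -0.65104695,  0.02121897]), 'moment': array([-0.04842312, -0.00277663, -0.0275867 ]), 'gripper_force': 0.0, 'width': 0.08753416956954374}
```

View pics/top.png

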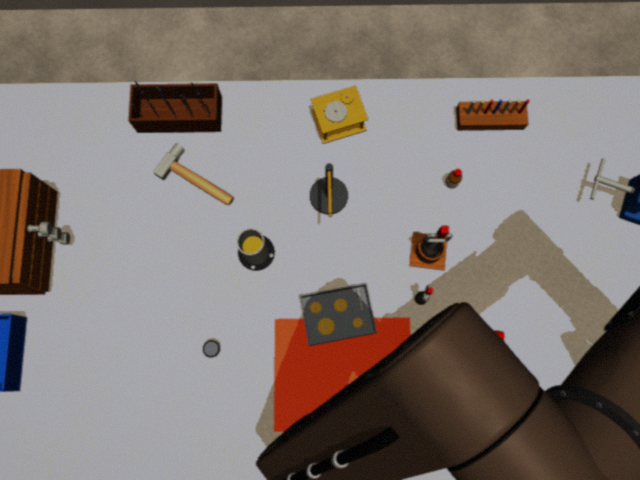

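View pics/side.png

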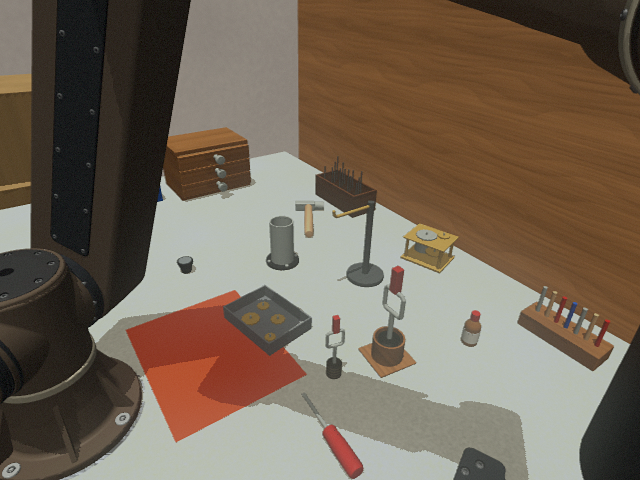

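Candidates for the brush in the side view are the large one in the wooden cup (397,280), the small look-alike at (335,325), the screwdriver handle (342,450), the oil cap (475,317) and the rack tools (~600,330). I choose the large one in the cup. In the top view the grip is at (443,232), the holder at (429,250), the pot at (256,249), and the hook runs from the pole (328,170) to about (330,215).

```bash
cat > m.py <<'E'
from h import *
def circ(xy):
    A=np.c_[2*xy,np.ones(len(xy))];s=np.linalg.lstsq(A,(xy**2).sum(1),rcond=None)[0];return s[:2],np.sqrt(s[2]+s[:2]@s[:2])
D={n:np.load(n+'.npz') for n in('top','side')}
for n,D_ in D.items():
    P=D_['P'];im=D_['im'].astype(int);r,g,b=im[...,0],im[...,1],im[...,2]
    v,u=np.mgrid[:480,:640]
    def box(a,b_,c,d): return (u>=a)&(u<b_)&(v>=c)&(v<d)
    red=(r>100)&(g<60)&(b<60)
    bx=box(380,410,255,300) if n=='side' else box(430,455,220,240)
    m=red&bx
    print(n,'grip',m.sum(),np.round(P[m].mean(0),4),np.round(np.percentile(P[m],[3,97],axis=0),4))
    bx=box(255,310,205,275) if n=='side' else box(225,285,220,280)
    m=bx&(P[...,2]>.108)&(P[...,2]<.125)
    c,R=circ(P[m][:,:2]);print('pot rim',m.sum(),np.round(P[m].mean(0),4),c,R, np.percentile(P[m],[1,99],axis=0).round(4))
    bx=box(330,385,190,290) if n=='side' else box(300,355,150,220)
    m=bx&(P[...,2]>.165);Q=P[m];print('hook+pole',len(Q))
    pole=Q[Q[:,2]>.195]; print('>195',np.round(pole.mean(0),4),len(pole),np.round(np.percentile(pole,[2,98],axis=0),4))
    h=bx&(r>120)&(b<90)&(r-b>50)&(P[...,2]>.17);H=P[h]
    c0=H.mean(0);w,V=np.linalg.eigh(np.cov((H-c0)[:,:2].T));dr=V[:,1];s=(H-c0)[:,:2]@dr
    print('hook',len(H),c0.round(4),'dir',dr.round(4),'ends',(c0[:2]+dr*s.min()).round(4),(c0[:2]+dr*s.max()).round(4),'z',np.percentile(H[:,2],[2,50,98]).round(4))
    bx=box(350,420,310,380) if n=='side' else box(400,455,225,280)
    m=bx&(P[...,2]>.044)&(P[...,2]<.055)&(r>g*1.3);Q=P[m];c,R=circ(Q[:,:2]);print('holder rim',m.sum(),c.round(4),R,np.percentile(Q,[1,99],axis=0).round(4))
    bx=box(370,420,255,345) if n=='side' else box(410,460,220,265)
    for lo,hi in((.06,.1),(.1,.125),(.125,.15),(.155,.175),(.175,.195),(.195,.22)):
        m=bx&(P[...,2]>lo)&(P[...,2]<hi);print('  brush z',lo,hi,m.sum(),P[m].mean(0).round(4) if m.any() else '', (np.percentile(P[m],[3,97],axis=0)[:,:2].round(3).tolist()) if m.any() else '')
    m=box(345,390,255,290) if n=='side' else box(300,352,172,218)
    m&=(P[...,2]>.009)&(P[...,2]<.016);c,R=circ(P[m][:,:2]);print('foot',m.sum(),P[m].mean(0).round(4),np.percentile(P[m],[1,99],axis=0)[:,:2].round(4).tolist())
im=D['side']['im'];a=cv2.resize(im[180:380,250:450],(600,600),interpolation=cv2.INTER_CUBIC);save('crop1',a)
E
python3 m.py
```

```text
top grip 49 [ 0.5157 -0.1972  0.2013] [[ 0.5095 -0.2033  0.1964]
 [ 0.5223 -0.1909  0.2049]]
pot rim 155 [0.5156 0.19   0.1143] [0.51630681 0.18960196] 0.02733739815408756 [[0.4878 0.1617 0.1084]
 [0.5456 0.2181 0.1202]]
hook+pole 248
>195 [0.556  0.0262 0.3833] 105 [[0.2344 0.017  0.1951]
 [0.6546 0.037  1.338 ]]
hook 122 [0.5944 0.0247 0.1939] dir [-0.9999 -0.0165] ends [0.6388 0.0254] [0.5443 0.0239] z [0.1888 0.1931 0.2052]
holder rim 166 [ 0.5135 -0.1984] 0.02481501866349465 [[ 0.4866 -0.2284  0.0441]
 [ 0.5393 -0.1706  0.0544]]
  brush z 0.06 0.1 25 [ 0.5133 -0.1971  0.0776] [[0.511, -0.201], [0.518, -0.194]]
  brush z 0.1 0.125 81 [ 0.5151 -0.1989  0.1122] [[0.512, -0.22], [0.52, -0.175]]
  brush z 0.125 0.15 31 [ 0.5138 -0.1981  0.1384] [[0.511, -0.223], [0.518, -0.173]]
  brush z 0.155 0.175 64 [ 0.5134 -0.1956  0.1615] [[0.508, -0.218], [0.521, -0.179]]
  brush z 0.175 0.195 29 [ 0.5114 -0.1955  0.1855] [[0.508, -0.205], [0.52, -0.191]]
  brush z 0.195 0.22 72 [ 0.5153 -0.1984  0.2009] [[0.509, -0.207], [0.523, -0.191]]
foot 723 [0.6462 0.0241 0.012 ] [[0.6067, -0.0178], [0.6876, 0.0651]]m.py:12: RuntimeWarning: Mean of empty slice.
  print(n,'grip',m.sum(),np.round(P[m].mean(0),4),np.round(np.percentile(P[m],[3,97],axis=0),4))
  ret = um.true_divide(
Traceback (most recent call last):
  File "m.py", line 12, in <module>
    print(n,'grip',m.sum(),np.round(P[m].mean(0),4),np.round(np.percentile(P[m],[3,97],axis=0),4))
                                                             ~~~~~~~~~~~~~^^^^^^^^^^^^^^^^^^^^
IndexError: index -1 is out of bounds for axis 0 with size 0
```

```bash
sed -i 's/red=.*/red=(r>90)\&(r>2*g)\&(r>2*b)/' m.py; cat >> m.py <<'E'
for n,D_ in D.items():
    P=D_['P'];m=np.zeros((480,640),bool)
    if n=='side': m[283:322,375:412]=1
    else: m[220:265,410:460]=1
    m&=(P[...,2]>.105)&(P[...,2]<.158);Q=P[m][:,:2];Q=Q[np.hypot(*(Q-[.5155,-.198]).T)<.035];w,V=np.linalg.eigh(np.cov(Q.T));print(n,'loop',len(Q),Q.mean(0),V[:,1],np.sqrt(w))
E
python3 m.py | sed -n '/^side/,$p'
```

```text
side grip 43 [ 0.5184 -0.1981  0.2014] [[ 0.5119 -0.2037  0.1998]
 [ 0.5254 -0.1917  0.2028]]
pot rim 139 [0.518  0.1901 0.1121] [0.5189699  0.19139576] 0.027212038443635442 [[0.4905 0.1629 0.1081]
 [0.547  0.2212 0.1157]]
hook+pole 263
>195 [ 0.4727 -0.1366  0.3046] 63 [[ 0.0653 -0.6114  0.1953]
 [ 0.6579  0.0326  0.6131]]
hook 75 [0.5998 0.0248 0.192 ] dir [-0.9999 -0.0151] ends [0.6426 0.0254] [0.5476 0.024 ] z [0.1895 0.1915 0.1995]
holder rim 77 [ 0.5185 -0.1981] 0.027420416459817958 [[ 0.4903 -0.2265  0.0471]
 [ 0.5465 -0.1702  0.0517]]
  brush z 0.06 0.1 93 [ 0.5169 -0.199   0.0794] [[0.514, -0.202], [0.522, -0.194]]
  brush z 0.1 0.125 159 [ 0.5174 -0.1979  0.1124] [[0.515, -0.222], [0.522, -0.175]]
  brush z 0.125 0.15 101 [ 0.5175 -0.1995  0.1374] [[0.515, -0.223], [0.522, -0.174]]
  brush z 0.155 0.175 146 [ 0.516  -0.2008  0.1636] [[0.511, -0.214], [0.525, -0.181]]
  brush z 0.175 0.195 120 [ 0.5153 -0.2003  0.1851] [[0.511, -0.205], [0.526, -0.19]]
  brush z 0.195 0.22 85 [ 0.5173 -0.1988  0.1999] [[0.511, -0.205], [0.526, -0.19]]
foot 562 [0.6473 0.0223 0.0114] [[0.6077, -0.0163], [0.6922, 0.0681]]
top loop 154 [ 0.51496961 -0.19777034] [0.02483179 0.99969164] [0.00250081 0.01683472]
side loop 333 [ 0.51738431 -0.19971238] [0.00905217 0.99995903] [0.00223641 0.01811849]
```

View pics/crop1.png

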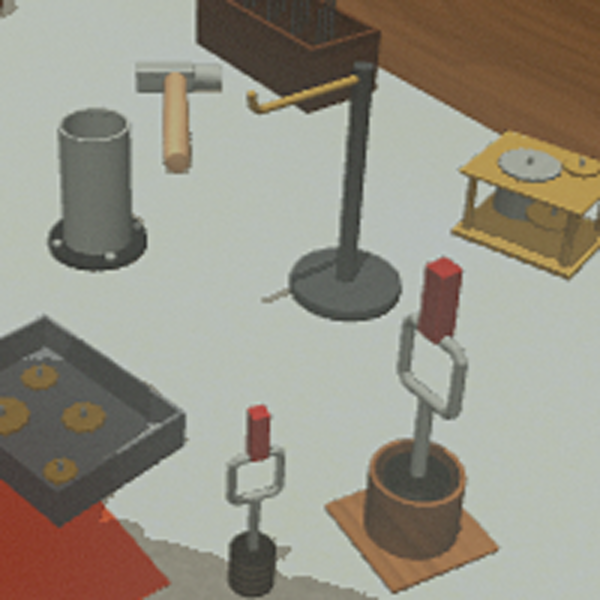

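The crop confirms the choice: the large brush at crop (430,370) stands in the wooden cup, its loop facing x, and the small one at (255,500) is the decoy. The hook runs along -x.

Measured points, which agree with the given sizes to about 2 mm:

| Thing | x | y | z |
|---|---|---|---|
| Brush | .5165 | -.1985 | top .202 |
| Pot | .5175 | .190 | – |
| Hook seat | .593 | .0245 | – |

>>> servo_tool --moves '[{"jaw": 1,"dx": 0.025,"dy": 0.042,"dz": 0.02,"roll": -2.3},{"dx": 0.025,"dy": 0.042,"dz": 0.02,"roll": -2.3},{"dx": 0.025,"dy": 0.042,"dz": 0.02,"roll": -2.3},{"dx": 0.025,"dy": 0.042,"dz": 0.02,"roll": -2.3},{"dx": 0.025,"dy": 0.042,"roll": -2.3},{"dx": 0.025,"dy": 0.042,"roll": -2.3},{"dx": 0.025,"dy": 0.042,"roll": -2.3},{"dx": 0.025,"dy": 0.042,"roll": -2.3},{"dx": 0.025,"dy": 0.042,"roll": -2.3},{"dx": 0.027,"dy": 0.044,"roll": -2.3}]' --newtons 30

```text
$.moves[1]: bad value
```

>>> servo_tool --moves '[{"jaw": 1,"dx": 0.025,"dy": 0.042,"dz": 0.02,"roll": -2.3},{"jaw": 1,"dx": 0.025,"dy": 0.042,"dz": 0.02,"roll": -2.3},{"jaw": 1,"dx": 0.025,"dy": 0.042,"dz": 0.02,"roll": -2.3},{"jaw": 1,"dx": 0.025,"dy": 0.042,"dz": 0.02,"roll": -2.3},{"jaw": 1,"dx": 0.025,"dy": 0.042,"dz": 0,"roll": -2.3},{"jaw": 1,"dx": 0.025,"dy": 0.042,"dz": 0,"roll": -2.3},{"jaw": 1,"dx": 0.025,"dy": 0.042,"dz": 0,"roll": -2.3},{"jaw": 1,"dx": 0.025,"dy": 0.042,"dz": 0,"roll": -2.3},{"jaw": 1,"dx": 0.025,"dy": 0.042,"dz": 0,"roll": -2.3},{"jaw": 1,"dx": 0.027,"dy": 0.044,"dz": 0,"roll": -2.3}]' --newtons 30

```text
t: 1.35
eef_pos: [0.5163, -0.1977, 0.2787]
ee_rot: [3.141, -0.0, 3.141]
force: [-0.1, -0.3, 0.0]
width: 0.0874
gripper_force: 0.0
```

>>> servo_tool --moves '[{"jaw": 1,"dx": 0,"dy": 0,"dz": -0.017,"roll": 0},{"jaw": 1,"dx": 0,"dy": 0,"dz": -0.017,"roll": 0},{"jaw": 1,"dx": 0,"dy": 0,"dz": -0.017,"roll": 0},{"jaw": 1,"dx": 0,"dy": 0,"dz": -0.017,"roll": 0},{"jaw": 1,"dx": 0,"dy": 0,"dz": -0.017,"roll": 0},{"jaw": 1,"dx": 0,"dy": 0,"dz": -0.017,"roll": 0},{"jaw": 1,"dx": 0,"dy": 0,"dz": -0.017,"roll": 0},{"jaw": 1,"dx": 0,"dy": 0,"dz": 0,"roll": 0},{"jaw": 0.1,"dx": 0,"dy": 0,"dz": 0,"roll": 0},{"jaw": 0.1,"dx": 0,"dy": 0,"dz": 0,"roll": 0}]' --newtons 30

```text
t: 2.6
eef_pos: [0.5164, -0.1994, 0.1606]
ee_rot: [-3.141, 0.001, -3.141]
force: [-0.1, 0.6, 0.3]
width: 0.0725
gripper_force: 0.0
```

>>> servo_tool --moves '[{"jaw": 0.1,"dx": 0,"dy": 0,"dz": 0,"roll": 0},{"jaw": 0.1,"dx": 0,"dy": 0,"dz": 0,"roll": 0},{"jaw": 0.1,"dx": 0,"dy": 0,"dz": 0,"roll": 0},{"jaw": 0.1,"dx": 0,"dy": 0,"dz": 0,"roll": 0},{"jaw": 0.1,"dx": 0,"dy": 0,"dz": 0,"roll": 0},{"jaw": 0.1,"dx": 0,"dy": 0,"dz": 0,"roll": 0},{"jaw": 0.1,"dx": 0,"dy": 0,"dz": 0,"roll": 0},{"jaw": 0.1,"dx": 0,"dy": 0,"dz": 0,"roll": 0},{"jaw": 0.1,"dx": 0,"dy": 0,"dz": 0,"roll": 0},{"jaw": 0.1,"dx": 0,"dy": 0,"dz": 0,"roll": 0}]'

```text
t: 3.85
eef_pos: [0.5159, -0.1992, 0.1598]
ee_rot: [3.142, -0.0, -3.141]
force: [0.6, 0.1, -1.1]
width: 0.0156
gripper_force: 30.0
```

>>> servo_tool --moves '[{"jaw": 0.1,"dx": 0,"dy": 0,"dz": 0.01,"roll": 0},{"jaw": 0.1,"dx": 0,"dy": 0,"dz": 0.016,"roll": 0},{"jaw": 0.1,"dx": 0,"dy": 0,"dz": 0.016,"roll": 0},{"jaw": 0.1,"dx": 0,"dy": 0,"dz": 0.016,"roll": 0},{"jaw": 0.1,"dx": 0,"dy": 0,"dz": 0.016,"roll": 0},{"jaw": 0.1,"dx": -0.008,"dy": 0,"dz": 0.016,"roll": 0},{"jaw": 0.1,"dx": -0.008,"dy": 0,"dz": 0.016,"roll": 0},{"jaw": 0.1,"dx": -0.008,"dy": 0,"dz": 0.016,"roll": 0},{"jaw": 0.1,"dx": -0.008,"dy": 0,"dz": 0.016,"roll": 0},{"jaw": 0.1,"dx": -0.008,"dy": 0,"dz": 0.016,"roll": 0}]'

```text
t: 5.1
eef_pos: [0.4753, -0.1992, 0.315]
ee_rot: [3.142, 0.0, -3.141]
force: [0.9, 0.2, -0.3]
width: 0.0153
gripper_force: 30.0
```

>>> servo_tool --moves '[{"jaw": 0.1,"dx": 0,"dy": 0.03,"dz": 0,"roll": 0},{"jaw": 0.1,"dx": 0,"dy": 0.04,"dz": 0,"roll": 0},{"jaw": 0.1,"dx": 0,"dy": 0.04,"dz": 0,"roll": 0},{"jaw": 0.1,"dx": 0,"dy": 0.04,"dz": 0,"roll": 0},{"jaw": 0.1,"dx": 0,"dy": 0.04,"dz": 0,"roll": 0},{"jaw": 0.1,"dx": 0,"dy": 0.04,"dz": 0,"roll": 0},{"jaw": 0.1,"dx": 0,"dy": 0.04,"dz": 0,"roll": 0},{"jaw": 0.1,"dx": 0,"dy": 0.04,"dz": 0,"roll": 0},{"jaw": 0.1,"dx": 0.02,"dy": 0.04,"dz": 0,"roll": 0},{"jaw": 0.1,"dx": 0.021,"dy": 0.039,"dz": 0,"roll": 0}]'

```text
t: 6.35
eef_pos: [0.517, 0.1911, 0.3149]
ee_rot: [3.141, 0.001, -3.141]
force: [0.6, -0.3, -0.5]
width: 0.0157
gripper_force: 30.0
```

```bash
python3 - <<'E'
from h import *
s=get_state();print(s['eef_pos'],s['force'],s['width'])
im,d=grab_frame('side');c=calibration('side');P=pts(c,d);np.savez('side2.npz',im=im,d=d,P=P)
save('crop2',cv2.resize(im[100:300,180:380],(600,600)))
m=np.zeros((480,640),bool);m[60:300,180:400]=1
near=m&(np.hypot(P[...,0]-.517,P[...,1]-.19)<.045)
for lo in np.arange(.1,.3,.01):
    q=P[near&(P[...,2]>lo)&(P[...,2]<lo+.01)]
    if len(q)>3: print(round(lo,2),len(q),q.mean(0).round(4),np.ptp(q[:,1]).round(3))
E
```

```text
[0.51703169 0.19111033 0.31488496] [ 0.58141162 -0.3084272  -0.51567844] 0.015749388807661403
0.1 168 [0.5185 0.1903 0.1052] 0.06
0.11 102 [0.5183 0.1922 0.113 ] 0.06
0.16 70 [0.5145 0.1814 0.1652] 0.029
0.17 63 [0.514  0.1814 0.1748] 0.031
0.18 69 [0.5135 0.1814 0.1844] 0.026
0.19 73 [0.5149 0.1812 0.1945] 0.03
0.2 96 [0.5173 0.1885 0.2026] 0.035
0.21 19 [0.5188 0.1899 0.2147] 0.007
0.22 16 [0.5178 0.1894 0.2247] 0.006
0.23 18 [0.5182 0.1895 0.2349] 0.006
0.24 15 [0.518  0.189  0.2449] 0.006
0.25 18 [0.5183 0.1877 0.2549] 0.029
0.26 56 [0.5185 0.1903 0.2653] 0.048
0.27 31 [0.5194 0.1921 0.2752] 0.052
0.28 28 [0.5186 0.1898 0.285 ] 0.049
0.29 26 [0.5188 0.1882 0.2952] 0.049
```

View pics/crop2.png

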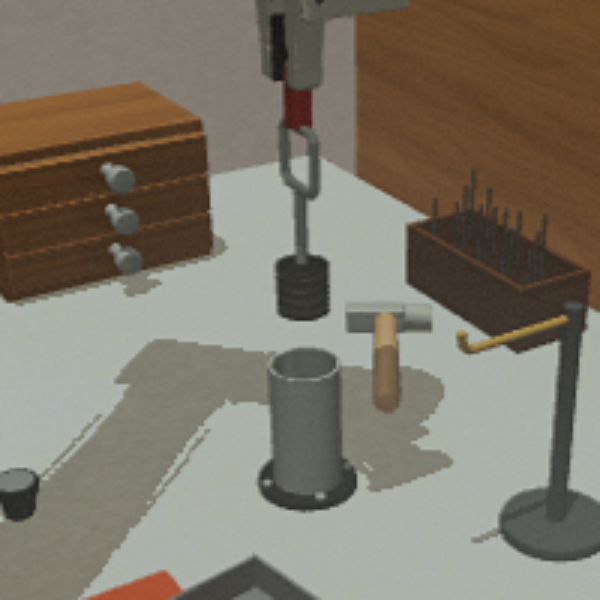

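The crop shows the brush hanging upright at (300,280), above the pot mouth at (305,365). Next I compare the head and pot centres in the same view.

```bash
python3 - <<'E'
from h import *
from scipy.optimize import least_squares
P=np.load('side2.npz')['P']
m=np.zeros((480,640),bool);m[60:300,180:400]=1
near=m&(np.hypot(P[...,0]-.517,P[...,1]-.19)<.045)
for lo,hi,r in((.03,.105,.029),(.163,.200,.021),(.21,.25,.005)):
    q=P[near&(P[...,2]>lo)&(P[...,2]<hi)]
    f=least_squares(lambda c:np.hypot(q[:,0]-c[0],q[:,1]-c[1])-r,[.517,.19],loss='soft_l1',f_scale=.001)
    print(lo,len(q),f.x.round(4),np.abs(f.fun).mean())
E
```

```text
0.03 739 [0.5199 0.1928] 0.0014273249331633131
0.163 253 [0.5219 0.196 ] 0.0014305055854562049
0.21 68 [0.5205 0.1928] 0.0007911067966450186
```

>>> servo_tool --moves '[{"jaw": 0.1,"dx": -0.001,"dy": -0.0015,"dz": 0,"roll": 0},{"jaw": 0.1,"dx": 0,"dy": 0,"dz": -0.01,"roll": 0},{"jaw": 0.1,"dx": 0,"dy": 0,"dz": -0.01,"roll": 0},{"jaw": 0.1,"dx": 0,"dy": 0,"dz": -0.01,"roll": 0},{"jaw": 0.1,"dx": 0,"dy": 0,"dz": -0.01,"roll": 0},{"jaw": 0.1,"dx": 0,"dy": 0,"dz": -0.01,"roll": 0},{"jaw": 0.1,"dx": 0,"dy": 0,"dz": -0.01,"roll": 0},{"jaw": 0.1,"dx": 0,"dy": 0,"dz": -0.01,"roll": 0},{"jaw": 0.1,"dx": 0,"dy": 0,"dz": -0.01,"roll": 0},{"jaw": 0.1,"dx": 0,"dy": 0,"dz": 0,"roll": 0}]'

```text
t: 7.65
eef_pos: [0.5155, 0.188, 0.2329]
ee_rot: [-3.141, -0.001, -3.141]
force: [-0.5, 0.4, -0.4]
width: 0.0157
gripper_force: 30.0
```

>>> servo_tool --moves '[{"jaw": 0.1,"dx": 0,"dy": 0,"dz": -0.003,"roll": 0},{"jaw": 0.1,"dx": 0,"dy": 0,"dz": -0.003,"roll": 0},{"jaw": 0.1,"dx": 0,"dy": 0,"dz": -0.003,"roll": 0},{"jaw": 0.1,"dx": 0,"dy": 0,"dz": -0.003,"roll": 0},{"jaw": 0.1,"dx": 0,"dy": 0,"dz": -0.002,"roll": 0},{"jaw": 0.1,"dx": 0,"dy": 0,"dz": 0,"roll": 0},{"jaw": 0.1,"dx": 0,"dy": 0,"dz": 0,"roll": 0},{"jaw": 0.1,"dx": 0,"dy": 0,"dz": 0,"roll": 0},{"jaw": 0.1,"dx": 0,"dy": 0,"dz": 0,"roll": 0},{"jaw": 0.1,"dx": 0,"dy": 0,"dz": 0,"roll": 0}]'

```text
t: 8.9
eef_pos: [0.516, 0.1883, 0.2199]
ee_rot: [3.142, 0.0, -3.141]
force: [0.2, -0.6, 1.2]
width: 0.0154
gripper_force: 30.0
```

>>> servo_tool --moves '[{"jaw": 0.1,"dx": 0,"dy": 0,"dz": -0.001,"roll": 0},{"jaw": 0.1,"dx": 0,"dy": 0,"dz": -0.001,"roll": 0},{"jaw": 0.1,"dx": 0,"dy": 0,"dz": -0.001,"roll": 0},{"jaw": 0.1,"dx": 0,"dy": 0,"dz": -0.001,"roll": 0},{"jaw": 0.1,"dx": 0,"dy": 0,"dz": 0,"roll": 0},{"jaw": 0.1,"dx": 0,"dy": 0,"dz": 0,"roll": 0},{"jaw": 0.1,"dx": 0,"dy": 0,"dz": 0,"roll": 0},{"jaw": 0.1,"dx": 0,"dy": 0,"dz": 0,"roll": 0},{"jaw": 0.1,"dx": 0,"dy": 0,"dz": 0,"roll": 0},{"jaw": 0.1,"dx": 0,"dy": 0,"dz": 0,"roll": 0}]'

```text
t: 10.15
eef_pos: [0.5159, 0.1883, 0.2159]
ee_rot: [-3.142, 0.0, -3.141]
force: [0.7, 0.5, 1.3]
width: 0.0159
gripper_force: 30.0
```

```bash
cat > f.py <<'E'
from h import *
F=[]
for i in range(10): grab_frame('side');s=get_state();F.append(list(s['force'])+[s['eef_pos'][2]])
print(np.mean(F,0).round(2),np.std(F,0).round(2),s['eef_pos'])
E
python3 f.py
```

```text
[-0.14  0.25  2.09  0.22] [0.64 0.24 0.32 0.  ] [0.51595178 0.18828052 0.21584895]
```

>>> servo_tool --moves '[{"jaw": 0.1,"dx": 0,"dy": 0,"dz": -0.001,"roll": 0},{"jaw": 0.1,"dx": 0,"dy": 0,"dz": -0.001,"roll": 0},{"jaw": 0.1,"dx": 0,"dy": 0,"dz": -0.001,"roll": 0},{"jaw": 0.1,"dx": 0,"dy": 0,"dz": 0,"roll": 0},{"jaw": 0.1,"dx": 0,"dy": 0,"dz": 0,"roll": 0},{"jaw": 0.1,"dx": 0,"dy": 0,"dz": 0,"roll": 0},{"jaw": 0.1,"dx": 0,"dy": 0,"dz": 0,"roll": 0},{"jaw": 0.1,"dx": 0,"dy": 0,"dz": 0,"roll": 0},{"jaw": 0.1,"dx": 0,"dy": 0,"dz": 0,"roll": 0},{"jaw": 0.1,"dx": 0,"dy": 0,"dz": 0,"roll": 0}]'

```text
t: 11.9
eef_pos: [0.516, 0.1883, 0.2129]
ee_rot: [3.142, 0.0, -3.141]
force: [-0.5, 0.8, 2.5]
width: 0.0153
gripper_force: 30.0
```

```bash
python3 f.py
```

```text
[-0.2   0.19  2.87  0.21] [0.32 0.4  0.37 0.  ] [0.51595679 0.18826801 0.21286618]
```

The plate gives by about 9 mm (3.7 N on it), so the stroke is 42 mm.

>>> servo_tool --moves '[{"jaw": 0.1,"dx": 0,"dy": 0,"dz": 0.007,"roll": 0},{"jaw": 0.1,"dx": 0,"dy": 0,"dz": 0.007,"roll": 0},{"jaw": 0.1,"dx": 0,"dy": 0,"dz": 0.007,"roll": 0},{"jaw": 0.1,"dx": 0,"dy": 0,"dz": 0.007,"roll": 0},{"jaw": 0.1,"dx": 0,"dy": 0,"dz": 0.007,"roll": 0},{"jaw": 0.1,"dx": 0,"dy": 0,"dz": 0.007,"roll": 0},{"jaw": 0.1,"dx": 0,"dy": 0,"dz": 0,"roll": 0},{"jaw": 0.1,"dx": 0,"dy": 0,"dz": 0,"roll": 0},{"jaw": 0.1,"dx": 0,"dy": 0,"dz": 0,"roll": 0},{"jaw": 0.1,"dx": 0,"dy": 0,"dz": 0,"roll": 0}]'

```text
t: 13.65
eef_pos: [0.5159, 0.1882, 0.2546]
ee_rot: [-3.141, -0.0, -3.141]
force: [0.6, -0.1, -1.0]
width: 0.0156
gripper_force: 30.0
```

```bash
python3 f.py; python3 - <<'E'
from h import *
im,d=grab_frame('side');c=calibration('side');P=pts(c,d);save('crop3',cv2.resize(im[60:260,180:380],(600,600)))
m=np.zeros((480,640),bool);m[60:300,180:400]=1
near=m&(np.hypot(P[...,0]-.517,P[...,1]-.19)<.045)
for lo in np.arange(.11,.17,.004):
    q=P[near&(P[...,2]>lo)&(P[...,2]<lo+.004)]
    if len(q)>3: print(round(lo,3),len(q),q.mean(0).round(4),np.ptp(q[:,1]).round(3))
E
```

```text
[-0.11  0.19 -0.54  0.25] [0.46 0.34 0.33 0.  ] [0.51595145 0.18826309 0.2548771 ]
0.11 64 [0.5125 0.1795 0.1124] 0.057
0.114 53 [0.5109 0.1798 0.1159] 0.05
0.118 24 [0.5144 0.1771 0.1208] 0.025
0.122 17 [0.5102 0.1809 0.1241] 0.026
0.126 24 [0.5122 0.1775 0.1274] 0.023
0.13 27 [0.5126 0.1776 0.1312] 0.028
0.134 28 [0.5125 0.1773 0.1359] 0.028
0.138 55 [0.5144 0.1847 0.1407] 0.041
0.142 47 [0.5185 0.1857 0.1429] 0.031
0.146 6 [0.516  0.1859 0.1482] 0.004
0.15 6 [0.5177 0.187  0.1513] 0.007
0.154 7 [0.5164 0.1865 0.1559] 0.006
0.158 7 [0.5171 0.1867 0.1604] 0.007
0.162 5 [0.5164 0.1861 0.1644] 0.006
0.166 5 [0.5162 0.1865 0.1679] 0.004
0.17 7 [0.517  0.1853 0.1717] 0.004
```

View pics/crop3.png

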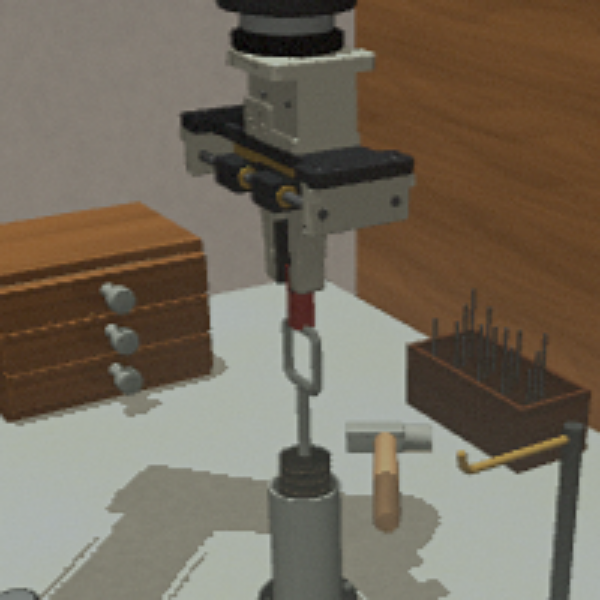

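Half the bristles stand above the rim at crop (305,470). The head top is at about 0.142 m, so the brush has not slipped. Now the second and third strokes.

>>> servo_tool --moves '[{"jaw": 0.1,"dx": 0,"dy": 0,"dz": -0.007,"roll": 0},{"jaw": 0.1,"dx": 0,"dy": 0,"dz": -0.007,"roll": 0},{"jaw": 0.1,"dx": 0,"dy": 0,"dz": -0.007,"roll": 0},{"jaw": 0.1,"dx": 0,"dy": 0,"dz": -0.007,"roll": 0},{"jaw": 0.1,"dx": 0,"dy": 0,"dz": -0.007,"roll": 0},{"jaw": 0.1,"dx": 0,"dy": 0,"dz": -0.007,"roll": 0},{"jaw": 0.1,"dx": 0,"dy": 0,"dz": 0,"roll": 0},{"jaw": 0.1,"dx": 0,"dy": 0,"dz": 0,"roll": 0},{"jaw": 0.1,"dx": 0,"dy": 0,"dz": 0,"roll": 0},{"jaw": 0.1,"dx": 0,"dy": 0,"dz": 0,"roll": 0}]'

```text
t: 15.45
eef_pos: [0.5161, 0.1884, 0.2131]
ee_rot: [3.141, 0.0, -3.141]
force: [-0.2, -0.5, 3.1]
width: 0.0154
gripper_force: 30.0
```

>>> servo_tool --moves '[{"jaw": 0.1,"dx": 0,"dy": 0,"dz": 0.007,"roll": 0},{"jaw": 0.1,"dx": 0,"dy": 0,"dz": 0.007,"roll": 0},{"jaw": 0.1,"dx": 0,"dy": 0,"dz": 0.007,"roll": 0},{"jaw": 0.1,"dx": 0,"dy": 0,"dz": 0.007,"roll": 0},{"jaw": 0.1,"dx": 0,"dy": 0,"dz": 0.007,"roll": 0},{"jaw": 0.1,"dx": 0,"dy": 0,"dz": 0.007,"roll": 0},{"jaw": 0.1,"dx": 0,"dy": 0,"dz": 0,"roll": 0},{"jaw": 0.1,"dx": 0,"dy": 0,"dz": 0,"roll": 0},{"jaw": 0.1,"dx": 0,"dy": 0,"dz": 0,"roll": 0},{"jaw": 0.1,"dx": 0,"dy": 0,"dz": 0,"roll": 0}]'

```text
t: 16.7
eef_pos: [0.5159, 0.1882, 0.2546]
ee_rot: [-3.141, -0.0, -3.141]
force: [0.2, 0.1, -0.9]
width: 0.016
gripper_force: 30.0
```

>>> servo_tool --moves '[{"jaw": 0.1,"dx": 0,"dy": 0,"dz": -0.007,"roll": 0},{"jaw": 0.1,"dx": 0,"dy": 0,"dz": -0.007,"roll": 0},{"jaw": 0.1,"dx": 0,"dy": 0,"dz": -0.007,"roll": 0},{"jaw": 0.1,"dx": 0,"dy": 0,"dz": -0.007,"roll": 0},{"jaw": 0.1,"dx": 0,"dy": 0,"dz": -0.007,"roll": 0},{"jaw": 0.1,"dx": 0,"dy": 0,"dz": -0.007,"roll": 0},{"jaw": 0.1,"dx": 0,"dy": 0,"dz": 0,"roll": 0},{"jaw": 0.1,"dx": 0,"dy": 0,"dz": 0,"roll": 0},{"jaw": 0.1,"dx": 0,"dy": 0,"dz": 0,"roll": 0},{"jaw": 0.1,"dx": 0,"dy": 0,"dz": 0,"roll": 0}]'

```text
t: 17.95
eef_pos: [0.5161, 0.1883, 0.2131]
ee_rot: [3.141, 0.0, -3.141]
force: [0.1, 0.0, 2.3]
width: 0.0158
gripper_force: 30.0
```

>>> servo_tool --moves '[{"jaw": 0.1,"dx": 0,"dy": 0,"dz": 0.007,"roll": 0},{"jaw": 0.1,"dx": 0,"dy": 0,"dz": 0.007,"roll": 0},{"jaw": 0.1,"dx": 0,"dy": 0,"dz": 0.007,"roll": 0},{"jaw": 0.1,"dx": 0,"dy": 0,"dz": 0.007,"roll": 0},{"jaw": 0.1,"dx": 0,"dy": 0,"dz": 0.007,"roll": 0},{"jaw": 0.1,"dx": 0,"dy": 0,"dz": 0.007,"roll": 0},{"jaw": 0.1,"dx": 0,"dy": 0,"dz": 0,"roll": 0},{"jaw": 0.1,"dx": 0,"dy": 0,"dz": 0,"roll": 0},{"jaw": 0.1,"dx": 0,"dy": 0,"dz": 0,"roll": 0},{"jaw": 0.1,"dx": 0,"dy": 0,"dz": 0,"roll": 0}]'

```text
t: 19.2
eef_pos: [0.5159, 0.1882, 0.2546]
ee_rot: [-3.141, -0.0, -3.141]
force: [-0.6, 0.7, -0.5]
width: 0.0159
gripper_force: 30.0
```

>>> servo_tool --moves '[{"jaw": 0.1,"dx": 0,"dy": 0,"dz": 0.015,"roll": 0},{"jaw": 0.1,"dx": 0,"dy": 0,"dz": 0.015,"roll": 0},{"jaw": 0.1,"dx": 0,"dy": 0,"dz": 0.015,"roll": 0},{"jaw": 0.1,"dx": 0,"dy": 0,"dz": 0.015,"roll": 0},{"jaw": 0.1,"dx": -0.016,"dy": 0,"dz": 0,"roll": 0},{"jaw": 0.1,"dx": -0.015,"dy": -0.02,"dz": 0,"roll": 0},{"jaw": 0.1,"dx": -0.015,"dy": -0.036,"dz": 0,"roll": 0},{"jaw": 0.1,"dx": 0,"dy": -0.036,"dz": 0,"roll": 0},{"jaw": 0.1,"dx": 0,"dy": -0.036,"dz": 0,"roll": 0},{"jaw": 0.1,"dx": 0,"dy": -0.036,"dz": 0,"roll": 0}]'

```text
t: 20.45
eef_pos: [0.4687, 0.0233, 0.3147]
ee_rot: [3.141, -0.0, -3.141]
force: [1.3, -0.8, -0.5]
width: 0.0156
gripper_force: 30.0
```

>>> servo_tool --moves '[{"jaw": 0.1,"dx": 0,"dy": 0,"dz": -0.015,"roll": 0},{"jaw": 0.1,"dx": 0,"dy": 0,"dz": -0.015,"roll": 0},{"jaw": 0.1,"dx": 0,"dy": 0,"dz": -0.015,"roll": 0},{"jaw": 0.1,"dx": 0,"dy": 0,"dz": -0.015,"roll": 0},{"jaw": 0.1,"dx": 0,"dy": 0,"dz": -0.015,"roll": 0},{"jaw": 0.1,"dx": 0,"dy": 0,"dz": -0.013,"roll": 0},{"jaw": 0.1,"dx": 0,"dy": 0,"dz": 0,"roll": 0},{"jaw": 0.1,"dx": 0,"dy": 0,"dz": 0,"roll": 0},{"jaw": 0.1,"dx": 0,"dy": 0,"dz": 0,"roll": 0},{"jaw": 0.1,"dx": 0,"dy": 0,"dz": 0,"roll": 0}]'

```text
t: 21.7
eef_pos: [0.4702, 0.0243, 0.2273]
ee_rot: [3.141, 0.001, -3.141]
force: [-0.4, 0.8, -0.2]
width: 0.0156
gripper_force: 30.0
```

```bash
python3 - <<'E'
from h import *
print(get_state()['eef_pos'])
im,d=grab_frame('side');c=calibration('side');P=pts(c,d);np.savez('side4.npz',im=im,d=d,P=P);save('crop4',cv2.resize(im[140:300,250:410],(600,600)))
near=(np.abs(P[...,0]-.47)<.02)&(np.abs(P[...,1]-.0245)<.035)
for lo in np.arange(.17,.232,.004):
    q=P[near&(P[...,2]>lo)&(P[...,2]<lo+.004)]
    if len(q)>3: print(round(lo,3),len(q),q.mean(0).round(4),q[:,1].min().round(4),q[:,1].max().round(4))
r,g,b=[im[...,i].astype(int) for i in range(3)]
h=(P[...,0]>.53)&(P[...,0]<.66)&(abs(P[...,1]-.025)<.02)&(P[...,2]>.17)&(r-b>50)
print(h.sum());q=P[h]
for a in np.arange(.535,.65,.01):
    k=q[(q[:,0]>=a)&(q[:,0]<a+.01)]
    if len(k):print(round(a,3),len(k),k.mean(0).round(4),k[:,2].max().round(4))
E
```

```text
[0.47017339 0.02431383 0.22727762]
0.17 7 [0.4704 0.0212 0.1721] 0.0066 0.034
0.174 31 [0.4709 0.0233 0.1764] 0.0013 0.0434
0.178 34 [0.4721 0.0252 0.1795] -0.0012 0.0469
0.182 13 [0.4722 0.0248 0.1839] -0.0024 0.0473
0.186 14 [0.4724 0.0198 0.1879] -0.0009 0.0472
0.19 14 [0.4725 0.026  0.1921] -0.0006 0.0492
0.194 12 [0.4718 0.0196 0.1956] -0.0008 0.049
0.198 19 [0.4722 0.0216 0.2001] -0.0012 0.0467
0.202 13 [0.4724 0.025  0.2045] -0.0006 0.0481
0.206 12 [0.4724 0.0189 0.208 ] -0.0021 0.0484
0.21 14 [0.472  0.0228 0.2117] -0.0 0.0469
0.214 15 [0.4713 0.0187 0.2161] -0.001 0.0466
0.218 19 [0.4711 0.0121 0.2203] 0.0002 0.0452
0.222 34 [0.4709 0.018  0.224 ] 0.0036 0.042
0.226 18 [0.4714 0.0197 0.2274] 0.0143 0.0291
0.23 19 [0.4712 0.0197 0.2316] 0.0157 0.0289
82
0.545 2 [0.5484 0.0235 0.2055] 0.2065
0.555 3 [0.5624 0.0237 0.1914] 0.1931
0.565 8 [0.569  0.0243 0.1913] 0.1929
0.575 12 [0.5803 0.025  0.1911] 0.1928
0.585 7 [0.5903 0.025  0.1916] 0.1925
0.595 11 [0.5991 0.025  0.1915] 0.1937
0.605 10 [0.6097 0.0246 0.1915] 0.1932
0.615 11 [0.6203 0.0252 0.192 ] 0.1946
0.625 9 [0.6311 0.0252 0.1919] 0.1934
0.635 8 [0.6398 0.0247 0.1916] 0.1931
0.645 1 [0.6452 0.0274 0.1918] 0.1918
```

View pics/crop4.png

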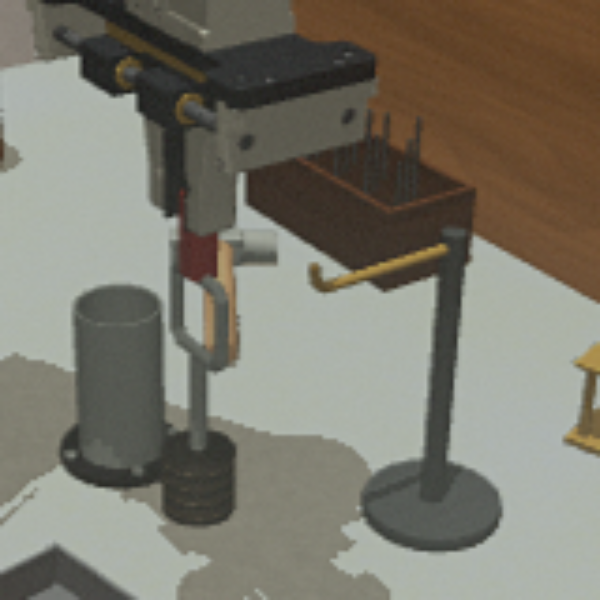

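The loop spans z .171–.225 with its centre at y .0235. In the crop it is at (200,300) and level with the hook tip at (318,280). It will thread with about 8 mm to spare each way, so I move +x.

>>> servo_tool --moves '[{"jaw": 0.1,"dx": 0.012,"dy": 0,"dz": 0,"roll": 0},{"jaw": 0.1,"dx": 0.014,"dy": 0,"dz": 0,"roll": 0},{"jaw": 0.1,"dx": 0.014,"dy": 0,"dz": 0,"roll": 0},{"jaw": 0.1,"dx": 0.014,"dy": 0,"dz": 0,"roll": 0},{"jaw": 0.1,"dx": 0.014,"dy": 0,"dz": 0,"roll": 0},{"jaw": 0.1,"dx": 0.014,"dy": 0,"dz": 0,"roll": 0},{"jaw": 0.1,"dx": 0.014,"dy": 0,"dz": 0,"roll": 0},{"jaw": 0.1,"dx": 0.014,"dy": 0,"dz": 0,"roll": 0},{"jaw": 0.1,"dx": 0.012,"dy": 0,"dz": 0,"roll": 0},{"jaw": 0.1,"dx": 0,"dy": 0,"dz": 0,"roll": 0}]'

```text
t: 23.0
eef_pos: [0.5926, 0.0242, 0.2264]
ee_rot: [-3.141, -0.001, -3.142]
force: [0.9, -0.9, -0.4]
width: 0.0158
gripper_force: 30.0
```

>>> servo_tool --moves '[{"jaw": 0.1,"dx": 0,"dy": 0,"dz": -0.005,"roll": 0},{"jaw": 0.1,"dx": 0,"dy": 0,"dz": -0.005,"roll": 0},{"jaw": 0.1,"dx": 0,"dy": 0,"dz": -0.005,"roll": 0},{"jaw": 0.1,"dx": 0,"dy": 0,"dz": -0.003,"roll": 0},{"jaw": 0.1,"dx": 0,"dy": 0,"dz": -0.002,"roll": 0},{"jaw": 0.1,"dx": 0,"dy": 0,"dz": -0.002,"roll": 0},{"jaw": 0.1,"dx": 0,"dy": 0,"dz": -0.001,"roll": 0},{"jaw": 0.1,"dx": 0,"dy": 0,"dz": 0,"roll": 0},{"jaw": 0.1,"dx": 0,"dy": 0,"dz": 0,"roll": 0},{"jaw": 0.1,"dx": 0,"dy": 0,"dz": 0,"roll": 0}]'

```text
t: 24.25
eef_pos: [0.592, 0.0243, 0.2039]
ee_rot: [3.142, 0.0, -3.141]
force: [0.4, -0.3, -1.0]
width: 0.0155
gripper_force: 30.0
```

```bash
python3 f.py; python3 - <<'E'
from h import *
im,d=grab_frame('side');save('crop5',cv2.resize(im[120:280,290:450],(600,600)))
E
```

```text
[-0.46 -0.12 -0.78  0.2 ] [0.54 0.51 0.45 0.  ] [0.59192065 0.02426705 0.20382948]
```

View pics/crop5.png

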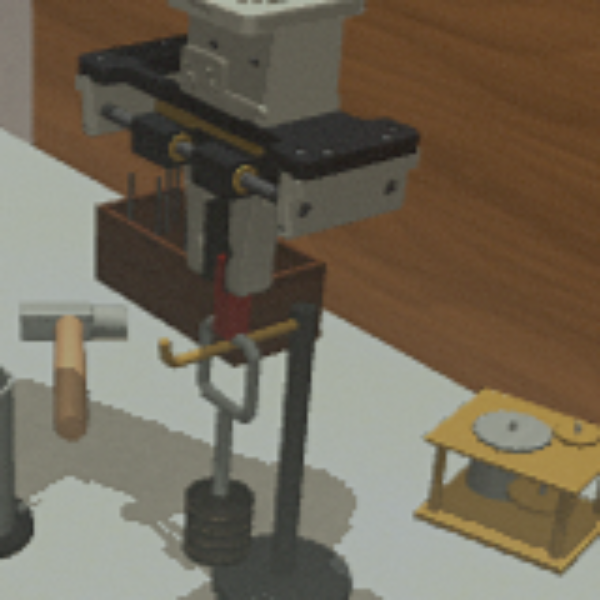

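The loop is on the hook (crop 230,345) but not yet carrying weight. I lower it slightly, then release.

>>> servo_tool --moves '[{"jaw": 0.1,"dx": 0,"dy": 0,"dz": -0.0005,"roll": 0},{"jaw": 0.1,"dx": 0,"dy": 0,"dz": -0.0005,"roll": 0},{"jaw": 0.1,"dx": 0,"dy": 0,"dz": 0,"roll": 0},{"jaw": 0.1,"dx": 0,"dy": 0,"dz": 0,"roll": 0},{"jaw": 0.1,"dx": 0,"dy": 0,"dz": 0,"roll": 0},{"jaw": 0.1,"dx": 0,"dy": 0,"dz": 0,"roll": 0},{"jaw": 0.1,"dx": 0,"dy": 0,"dz": 0,"roll": 0},{"jaw": 0.1,"dx": 0,"dy": 0,"dz": 0,"roll": 0},{"jaw": 0.1,"dx": 0,"dy": 0,"dz": 0,"roll": 0},{"jaw": 0.1,"dx": 0,"dy": 0,"dz": 0,"roll": 0}]'

```text
t: 26.05
eef_pos: [0.592, 0.0243, 0.2029]
ee_rot: [3.142, 0.0, -3.141]
force: [-1.0, 0.4, 0.8]
width: 0.0157
gripper_force: 30.0
```

```bash
python3 f.py
```

```text
[-0.16  0.19  1.    0.2 ] [0.48 0.34 0.47 0.  ] [0.59199108 0.02428284 0.20290221]
```

Contact: the hook now takes the load. Releasing gently.

>>> servo_tool --moves '[{"jaw": 0.2,"dx": 0,"dy": 0,"dz": 0,"roll": 0},{"jaw": 0.25,"dx": 0,"dy": 0,"dz": 0,"roll": 0},{"jaw": 0.3,"dx": 0,"dy": 0,"dz": 0,"roll": 0},{"jaw": 0.4,"dx": 0,"dy": 0,"dz": 0,"roll": 0},{"jaw": 0.5,"dx": 0,"dy": 0,"dz": 0,"roll": 0},{"jaw": 0.6,"dx": 0,"dy": 0,"dz": 0,"roll": 0},{"jaw": 0.6,"dx": 0,"dy": 0,"dz": 0,"roll": 0},{"jaw": 0.6,"dx": 0,"dy": 0,"dz": 0,"roll": 0},{"jaw": 0.6,"dx": 0,"dy": 0,"dz": 0,"roll": 0},{"jaw": 0.6,"dx": 0,"dy": 0,"dz": 0,"roll": 0}]'

```text
t: 27.8
eef_pos: [0.5919, 0.0242, 0.2028]
ee_rot: [-3.142, -0.0, -3.141]
force: [0.4, -0.1, -0.2]
width: 0.0528
gripper_force: 0.0
```

>>> servo_tool --moves '[{"jaw": 0.6,"dx": 0,"dy": 0,"dz": 0.008,"roll": 0},{"jaw": 0.6,"dx": 0,"dy": 0,"dz": 0.015,"roll": 0},{"jaw": 0.6,"dx": 0,"dy": 0,"dz": 0.015,"roll": 0},{"jaw": 0.6,"dx": 0,"dy": 0,"dz": 0.015,"roll": 0},{"jaw": 0.6,"dx": 0,"dy": 0,"dz": 0.015,"roll": 0},{"jaw": 0.6,"dx": 0,"dy": 0,"dz": 0.015,"roll": 0},{"jaw": 0.6,"dx": 0,"dy": 0,"dz": 0.015,"roll": 0},{"jaw": 0.6,"dx": 0,"dy": 0,"dz": 0.012,"roll": 0},{"jaw": 0.6,"dx": 0,"dy": 0,"dz": 0,"roll": 0},{"jaw": 0.6,"dx": 0,"dy": 0,"dz": 0,"roll": 0}]'

```text
t: 29.05
eef_pos: [0.5917, 0.0243, 0.3123]
ee_rot: [-3.142, -0.001, -3.141]
force: [-0.2, 0.1, 0.0]
width: 0.0526
gripper_force: 0.0
```

```bash
python3 - <<'E'
from h import *
a,_=grab_frame('side')
for i in range(12): im,d=grab_frame('side')
print(np.abs(a[140:290,300:400].astype(int)-im[140:290,300:400]).mean())
P=pts(calibration('side'),d)
for lo,hi in((.05,.09),(.1,.145),(.145,.2),(.21,.245)):
    q=P[(np.abs(P[...,0]-.585)<.03)&(np.abs(P[...,1]-.0245)<.035)&(P[...,2]>lo)&(P[...,2]<hi)];print(lo,len(q),np.median(q,0).round(4))
save('crop6',cv2.resize(im[120:280,290:450],(600,600)))
E
```

```text
1.7315333333333334
0.05 305 [0.5851 0.0144 0.0731]
0.1 80 [0.5925 0.0234 0.1237]
0.145 259 [0.5925 0.0236 0.1815]
0.21 170 [0.5902 0.0185 0.2295]
```

View pics/crop6.png

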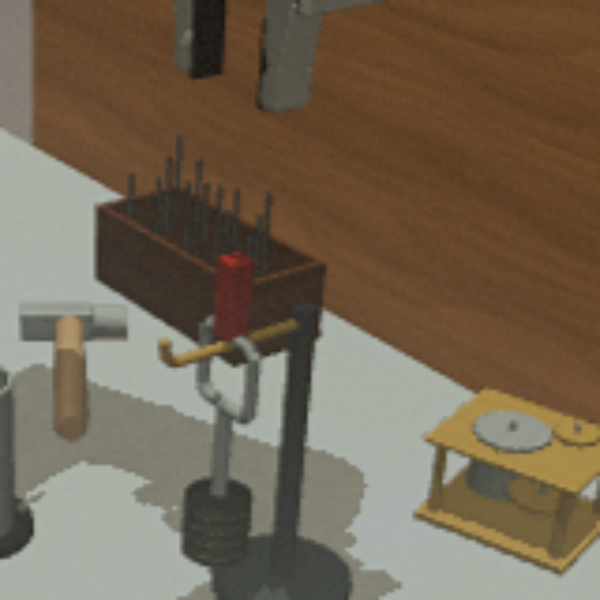

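The brush hangs upright and still on the hook (crop 230,345), and the gripper is clear above it.

```bash
python3 -c "
from station import *
print(job_done())"
```

```text
the job is handed in; nothing more can be done
None
```

The job is handed in, with no verdict returned: I made three full strokes in the pot (plate pressed about 8 mm each by the force reading), and the brush hung upright and still on the brass hook, gripper clear.

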